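Clamp two offcuts end to end in a cam jig

TASK

Swing the lever of the cam jig fully open, lay the softwood batten and the square softwood block end to end along the middle of its bed, the batten at the fixed stop and the square block next to the sliding jaw, and let go of them. Then turn the cam a quarter turn, fully home, so that the jaw draws the two tight together against the stop. Leave the things lying around where they are.

Things in the scene. Friction and masses are not known exactly. Their poses are not given: they have to be found in the camera images.
- jig: Wooden cam clamping jig fixed to the bench. Board 100 mm (x) by 325 mm (y), 12 mm thick; origin on its underside, z up, +y from the cam to the fixed stop. A scribed line marks the bed's middle (x = 0). The bed, board top at z = 12 mm, is open at both sides; strips (x = +-36 to 46 mm, y = -88 to -32 mm, tops at z = 22 mm) flank the jaw.
- stop_face (a point): Foot of the fixed stop's face, on the bed's surface, at jig (0, 135, 12) mm; axes as the jig's. The stop is a wooden block 92 mm wide, 22 mm thick, its top 42 mm above the bench.
- jaw_face (a point): Middle of the sliding jaw's sprung face plate (70 mm wide, top 40 mm above the bench; gives up to 5 mm, 4.5 N per mm). Cam open: face at jig y = -48 mm, 183 mm from the stop; the parts together: 170 mm. It moves 16 mm to the stop in a quarter turn, evenly with the angle, and grips the parts from about 1.3 rad on.
- cam (a joint): Angle of the cam lever, rad: 0 = fully open, lever along the jig pointing away from the stop (jig -y); 1.57 = fully home, lever pointing to jig -x, toward the robot. Closes clockwise seen from above; starts partly closed. End stops at -0.03 and 1.6. Stays where left; needs about 0.4 to 0.6 N m, 5 to 7 N at the grip.
- cam_pivot (a point): Point on the cam's upright axis, level with the grip's middle (67 mm above the bench), at jig x = 0, y = -109 mm; axes as the jig's.
- cam_grip (a point): Middle of the upright round wooden grip on the end of the lever, 85 mm from the cam's axis: 22 to 24 mm thick, 44 mm tall, from 45 to 89 mm above the bench. Under it the lever, 26 mm wide, its underside 35 mm above the bench.
- batten_centre (a point): Centre of the batten: plain softwood offcut 45 mm (x) by 110 mm (y) by 35 mm high, lying flat; 0.08 to 0.15 kg. In the jig its length lies along the jig's y.
- square_centre (a point): Centre of the square block: plain softwood offcut 60 by 60 mm (x, y), 20 mm high, lying flat; 0.08 to 0.15 kg. Other pieces of wood or cork lie close along its +x and -x sides (gaps 10 to 20 mm), its y sides are free. Either pair of sides may lie along the jig.
- sander_centre (a point): Centre of the cork sanding block, 56 by 94 by 31 mm, beside the square block; leave it.
- strip_centre (a point): Centre of the thin softwood strip, 38 by 140 by 19 mm, on the other side of the square block; leave it.
- jar_centre (a point): Centre of a jar of nuts with dark lid, 68 mm wide, 95 mm tall, beside the batten's +x side; leave it.
- glue_centre (a point): Centre of a glue bottle with orange nozzle, 59 mm wide, 176 mm tall, behind the left end of the jig; leave it.

How it is judged:
By the outcome, as a careful person would: the job done as asked, in the order asked, and still so for the second after the job is handed in, with the robot touching nothing.
It also fails if it takes over 72 s, if anything falls off the work surface, if the arm or the gripper's body presses on something with over 40 N, if the wrist force passes 120 N, or if a joint passes its speed limit or range.

ROBOT

A 7-joint arm with a two-finger parallel gripper is mounted at the origin on a cart in front of the work surface, level with it; the furniture and walls round the work are solid. World frame = base frame: x ahead of the robot, y to its left, z up, the work surface at z = 0. Lengths are in m, angles in rad, forces in N, time in s.
With the tool pointing down it reaches from about 0.35 to 0.9 m from the base axis. Payload 19.9 kg.
Tool frame: the origin (TCP) lies between the finger pads; the fingertips stand 19 mm ahead of it and the grasp point (between the pads) is the TCP; z points along the fingers, y is the direction in which the jaws open and shut (so a half turn about z gives the same grasp; the last joint's range is limited). The gripper opens to 94 mm and grips with 3 to 60 N. Pads are 16 mm wide; open, the fingers measure 119 mm over their backs; the gripper's body (75 mm by 177 mm) begins 78 mm behind the grasp point.
Start: joints at [-1.262, 0.417, -0.01, 1.614, 0.005, 1.111, -0.053], TCP at [0.214, 0.587, 0.194] pointing down, gripper open.
Joint ranges: [-2.81, 2.81], [-0.39, 2.02], [-1.27, 1.25], [0.06, 2.57], [-1.19, 4.33], [0.19, 2], [-2.82, 2.82]. Speed limits (rad/s): [1.89, 1.89, 2.39, 2.39, 3.01, 3.01, 3.01].

INTERFACE

Orientations are given as a 3x3 rotation matrix whose columns are the frame's x, y, z axes.
In Python, from rig import robot gives the robot as it stands. Calls block until the motion is done:
- robot.move_ptp(position, orientation): joint-space move of the TCP to a pose.
- robot.move_linear(position, velocity=0.15, frame=None, threshold=None): straight line of the TCP; frame=None keeps the orientation; velocity is the mean speed in m/s. With threshold (N) it stops when the force on the tool has changed by that much, and returns True; else False.
- robot.goto_joints(angles): joint-space move.
- robot.gripper_to(opening): finger opening in m; the grip force is fixed at half the most; returns when the fingers have stopped.
- robot.pause(seconds).
- robot.ik(position, orientation): joint angles nearest the present ones, or None.
- robot.get_state(): the state.
- robot.grab_frame(name): name is "scene" or "top"; returns the picture (420x560x3 uint8, red, green, blue); there is no depth.
- robot.camera_info(name): a dict with "fx", "fy", "cx", "cy" (pixels), "rvec" (rotation vector, rad) and "tvec" (3), from world to camera coordinates, as OpenCV has them. Camera axes: x right, y down, z forward; pixel columns grow to the right and rows downward; lengths in m; the calibration is good to about 2 mm. A picture is of the moment at which its call begins. camera_info takes no time and is no camera call.
A pose or a line that the arm cannot do raises robot.PlanningError and nothing moves.
- robot.sign_off(): hands the job in, once; it reports no verdict.
The state is a dict: "time": time; "qpos": joint angles; "joint_vel": joint speeds; "effort": joint torques, N m; "ee_pos": TCP position; "tool_rot": TCP orientation; "force": force on the tool from outside, world axes, zero at the start; "moment": the same for the moment, N m; "opening": finger opening in m.
Only numpy, scipy, OpenCV 4.12 (cv2) and the standard library are available. Lean on these libraries where they do the work, as an engineer would, in place of code of your own. Each camera call takes 0.05 s, during which the arm holds its last target. There are 200 camera calls.

## Working session

There is one attempt and no reset: what is moved stays moved. The work goes in short steps, each a Python script; the robot and the scene stay as the last script left them, time stands still between calls to the robot, and variables do not carry over. Pictures are saved under pics/ and viewed, about 8 in all and at most 12, crops included, and the job is handed in when it is done.

```bash
ls; mkdir -p pics
python3 - <<'E'
from rig import robot
import cv2
for n in ("top","scene"):
    cv2.imwrite(f"pics/{n}0.png",cv2.resize(robot.grab_frame(n)[:,:,::-1],(800,600),interpolation=cv2.INTER_CUBIC)); print(n,robot.camera_info(n))
s=robot.get_state();print(s["time"],s["tool_rot"],s["opening"])
E
```

```text
pics
top {'fx': 501.716206137688, 'fy': 501.716206137688, 'cx': 279.2708418905798, 'cy': 205.45453726727396, 'rvec': array([ 2.09286329, -2.13392363,  0.1720965 ]), 'tvec': array([0.05735571, 0.50475488, 1.41970351])}
scene {'fx': 452.3563994968599, 'fy': 452.3563994968599, 'cx': 275.2954510165134, 'cy': 208.60485110217004, 'rvec': array([ 1.93532267, -1.10396372,  0.57236499]), 'tvec': array([-0.25378365,  0.31669142,  1.1875855 ])}
0.1 [[-9.39457089e-01  3.42666429e-01 -3.11079333e-04]
 [ 3.42666564e-01  9.39456518e-01 -1.03756693e-03]
 [-6.32938464e-05 -1.08134609e-03 -9.99999413e-01]] 0.09391993211510243
```

View pics/top0.png

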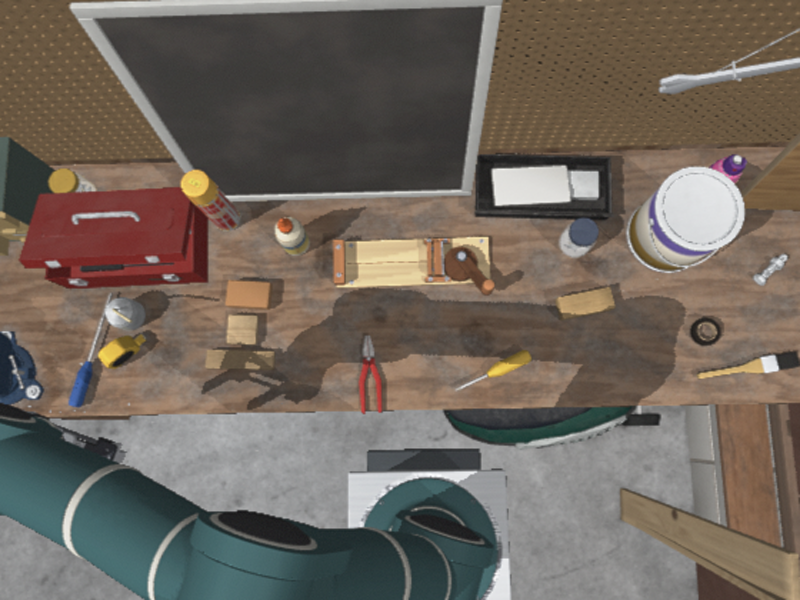

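View pics/scene0.png

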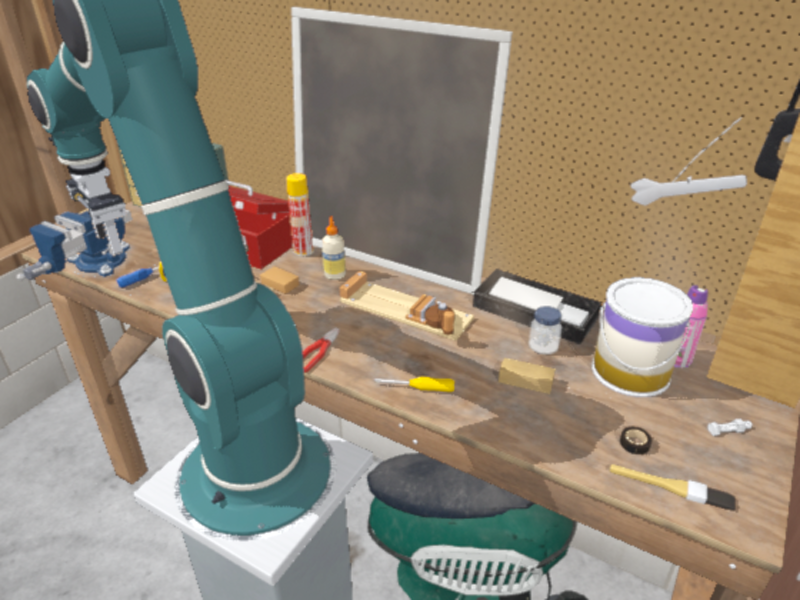

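Top view (800x600 scale): the jig spans (335–490, 237–287) with the stop on the left. The grip is at (487,287), square (242,328), sander (248,293), strip (240,358), batten (585,302), jar (578,238) and glue (290,235). I'll zoom in next.

```bash
cat > h.py <<'E'
import numpy as np, cv2
from rig import robot
def cam(n="top"):
    c=robot.camera_info(n); K=np.array([[c["fx"],0,c["cx"]],[0,c["fy"],c["cy"]],[0,0,1]]); return K,c["rvec"],c["tvec"]
def back(uv,z,n="top"):
    K,r,t=cam(n); R=cv2.Rodrigues(r)[0]; o=-R.T@t
    d=R.T@np.linalg.solve(K,np.array([uv[0],uv[1],1.])); return o+d*(z-o[2])/d[2]
def proj(P,n="top"):
    K,r,t=cam(n); return cv2.projectPoints(np.array(P,float).reshape(-1,3),r,t,K,None)[0].reshape(-1,2)
def crop(im,u,v,w,h,s):
    return cv2.resize(im[v:v+h,u:u+w,::-1],None,fx=s,fy=s,interpolation=cv2.INTER_CUBIC)
def down(a):  # tool y (jaw axis) at angle a from world x, pointing down
    y=np.array([np.cos(a),np.sin(a),0]); z=np.array([0,0,-1.]); return np.c_[np.cross(y,z),y,z]
E
python3 - <<'E'
from h import *
im=robot.grab_frame("top"); cv2.imwrite("pics/raw0.png",im[:,:,::-1])
a=crop(im,230,160,130,50,6); b=crop(im,135,190,65,72,4); c=crop(im,380,190,65,72,4)
m=np.zeros((600,780,3),np.uint8); m[:300]=a; m[300:588,:260]=b; m[300:588,270:530]=c
cv2.imwrite("pics/m0.png",m)
E
```

```text
(no output)
```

View pics/m0.png

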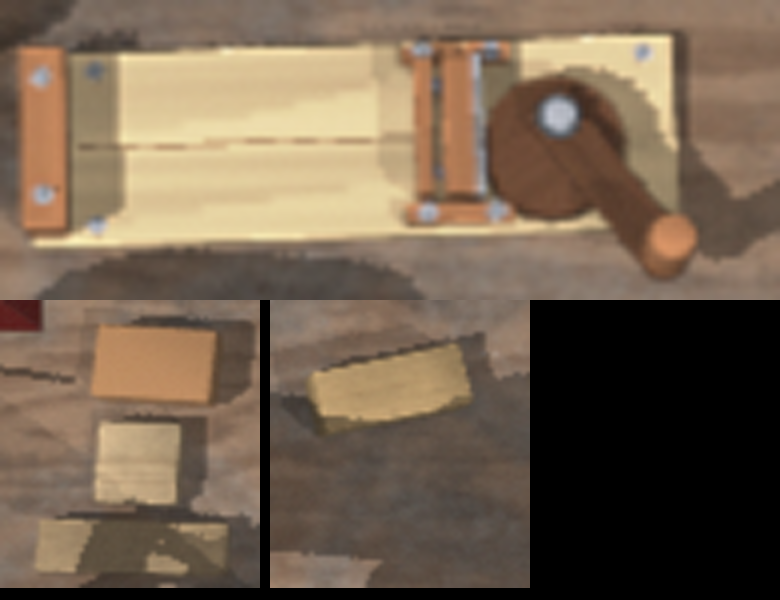

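```bash
cat > fit.py <<'E'
from h import *
from scipy.optimize import least_squares
J=lambda m:((m[0]+.5)/6-.5+230,(m[1]+.5)/6-.5+160)
S=lambda m:((m[0]+.5)/4-.5+135,(m[1]-300+.5)/4-.5+190)
B=lambda m:((m[0]-270+.5)/4-.5+380,(m[1]-300+.5)/4-.5+190)
def tf(p,L):
    L=np.array(L,float)/1000; c,s=np.cos(p[2]),np.sin(p[2]); return np.c_[p[0]+c*L[:,0]-s*L[:,1],p[1]+s*L[:,0]+c*L[:,1],L[:,2]]
def fit(L,uv,p0):
    uv=np.array(uv); r=least_squares(lambda p:(proj(tf(p,L))-uv).ravel(),p0,loss="soft_l1",f_scale=.5); return r.x,(proj(tf(r.x,L))-uv).round(2).tolist()
def box(w,l,h,z0=0): return [(sx*w/2,sy*l/2,z0+h) for sx,sy in((1,1),(1,-1),(-1,-1),(-1,1))]
E
python3 - <<'E'
from fit import *
L=[(50,-162.5,12),(-50,162.5,12),(46,157,42),(46,135,42),(-46,135,42),(-46,157,42)]
pj,r=fit(L,[J(m) for m in((672,36),(35,245),(22,47),(64,47),(68,231),(22,231))],[.6,0,0]); print("jig",pj.round(4),r)
g=back(J((670,240)),.089); print("grip",g)
piv=tf(pj,[(0,-109,67)])[0]; d=(g-piv)[:2]; print("piv",piv,"r",np.hypot(*d), "angle",np.arctan2(*(np.array([[np.cos(pj[2]),np.sin(pj[2])],[-np.sin(pj[2]),np.cos(pj[2])]])@d)[::1]))
ps,r=fit(box(60,60,20),[S(m) for m in((100,422),(181,424),(177,504),(95,500))],[.4,.4,0]); print("sq",ps.round(4),r)
pb,r=fit(box(45,110,35),[B(m) for m in((310,376),(459,346),(470,398),(324,421))],[.5,-.3,0]); print("bat",pb.round(4),r)
for n,h,q in(("sand",31,((95,325),(217,330),(212,403),(92,398))),("strip",19,((38,519),(228,524),(227,573),(35,572)))):
    print(n,[back(S(m),h/1000)[:2].round(3).tolist() for m in q])
print("jar",back((578*.7,232*.7),.095),"glue",back((285*.7,226*.7),.17))
im=cv2.imread("pics/raw0.png")
big=cv2.resize(im,None,fx=4,fy=4,interpolation=cv2.INTER_CUBIC)
def dr(P,col):
    cv2.polylines(big,[((proj(P)+.5)*4).astype(int)],True,col,1)
dr(tf(pj,box(100,325,12)),(0,0,255)); dr(tf(pj,L[2:]),(255,0,0)); dr(tf(pj,[(0,135,12),(0,-48,12)]),(0,255,0))
dr(tf(pj,[(35,-48,40),(-35,-48,40)]),(255,0,255))
dr(tf(ps,box(60,60,20)),(0,0,255)); dr(tf(ps,box(60,60,0)),(0,255,0)); dr(tf(pb,box(45,110,35)),(0,0,255));dr(tf(pb,box(45,110,0)),(0,255,0))
m=np.zeros((510,520,3),np.uint8); m[:220]=big[640:860,910:1430]; m[220:508,:260]=big[760:1048,540:800]; m[220:508,260:]=big[760:1048,1520:1780]
cv2.imwrite("pics/m1.png",m)
E
```

```text
jig [0.58   0.0253 0.0081] [[-1.98, 0.06], [-2.44, 0.73], [0.14, 0.2], [0.49, -0.03], [0.17, -0.5], [0.4, -0.28]]
grip [ 0.51111597 -0.12957296  0.089     ]
piv [ 0.58090376 -0.08368654  0.067     ] r 0.08352184452868534 angle -2.1443106203701983
sq [ 0.4432  0.3764 -0.0445] [[0.25, -0.1], [-0.02, -0.14], [-0.31, -0.09], [0.06, 0.42]]
bat [ 0.4838 -0.3338  0.1558] [[0.08, -1.97], [-0.32, -0.98], [0.43, 0.91], [-0.14, 1.72]]
sand [[0.546, 0.409], [0.54, 0.317], [0.485, 0.32], [0.491, 0.409]]
strip [[0.403, 0.45], [0.396, 0.309], [0.36, 0.309], [0.364, 0.451]]
jar [ 0.61418184 -0.31367     0.095     ] glue [0.6190413 0.2608939 0.17     ]
```

View pics/m1.png

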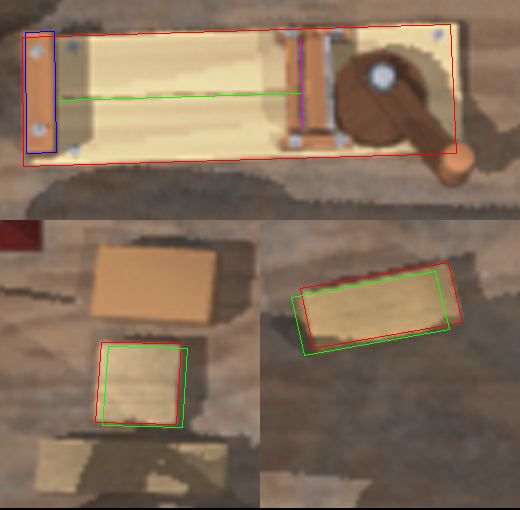

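The square fits well. The red board outline shows the board ends flush with the stop (y from -168 to 157), so I'll correct that. The batten's lower edge is darkened by the arm's shadow, so I'll refit its corners too. Then I'll open the cam with the fingers straddling the grip loosely.

```bash
cat >> fit.py <<'E'
L=[(50,-168,12),(-50,157,12),(46,157,42),(46,135,42),(-46,135,42),(-46,157,42)]
pj,rj=fit(L,[J(m) for m in((672,36),(35,245),(22,47),(64,47),(68,231),(22,231))],[.6,0,0])
pb,rb=fit(box(45,110,35),[B(m) for m in((310,374),(459,344),(472,400),(322,433))],[.5,-.3,0])
ps,_=fit(box(60,60,20),[S(m) for m in((100,422),(181,424),(177,504),(95,500))],[.4,.4,0])
piv=tf(pj,[(0,-109,67)])[0]
def gp(th,z=.070,r=.085):   # TCP position, frame for cam angle th
    p=tf(pj,[(-1000*r*np.sin(th),-109-1000*r*np.cos(th),0)])[0]; p[2]=z; return p,down(-th+pj[2])
def angle(g):
    l=(tf([0,0,-pj[2]],[np.r_[(g-piv)[:2]*1000,0]]))[0]; return np.arctan2(-l[0],-l[1])
E
python3 - <<'E'
from fit import *
g=back(J((670,240)),.089); th=angle(g)
print(pj,rj,"\n",pb,rb,"\n",piv,th)
p,F=gp(th,.16); s=robot.get_state()["ee_pos"]
robot.move_linear([s[0],s[1],.30],.3)
robot.move_ptp([p[0],p[1],.25],F); robot.gripper_to(.040)
robot.move_linear(gp(th)[0],.15,threshold=12) and print("HIT")
st=robot.get_state(); print(st["time"],st["ee_pos"],st["force"],st["opening"])
for t in np.linspace(th,.0,5)[1:]:
    p,F=gp(t); h=robot.move_linear(p,.08,F,threshold=30); print(t,h,robot.get_state()["force"].round(1))
h=robot.move_linear(*[gp(-.13)[0],.04],frame=gp(-.13)[1],threshold=12)
st=robot.get_state();print(h,st["time"],angle(st["ee_pos"]),st["force"].round(1))
im=robot.grab_frame("top"); cv2.imwrite("pics/m2.png",crop(im,230,150,130,60,6)); print(st["ee_pos"])
E
```

```text
[0.57998916 0.02563906 0.00821309] [[-0.28, 0.01], [-0.72, 0.69], [0.03, 0.22], [0.38, -0.01], [0.06, -0.48], [0.29, -0.26]] 
 [ 0.48155697 -0.3336796   0.18251527] [[-0.02, -0.19], [-0.64, -0.17], [0.01, 0.65], [0.67, -0.06]] 
 [ 0.58088437 -0.08335727  0.067     ] 0.9939555277141381
5.6917 [ 0.51046373 -0.13038263  0.07067929] [-0.72100881  0.07753888  0.27413931] 0.039843373137711566
0.7454666457856036 False [ 0.6  0.2 -1.4]
0.49697776385706904 False [-0.4 -0.4  0.1]
0.24848888192853447 False [-0.5  0.3  1.5]
0.0 False [ 0.2 -0.1 -0.9]
False 7.7833 -0.12654389852379164 [-2.  -0.8 -0.2]
[ 0.59229938 -0.16755196  0.07000503]
```

View pics/m2.png

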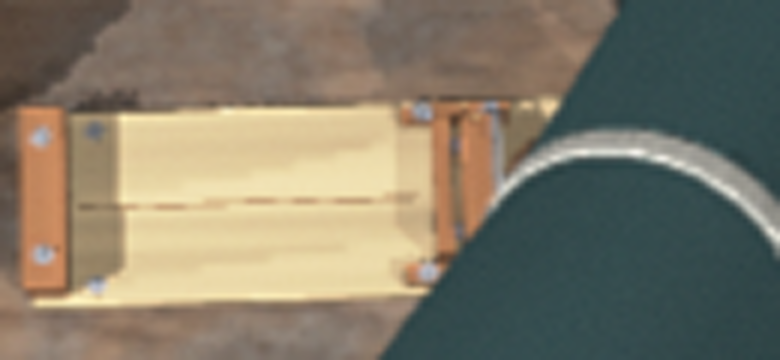

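The jaw has moved back about 9 mm, and the arm hides the grip. I'll push on until it meets the end stop.

Run:
```python
from fit import *
p,F=gp(-.22); h=robot.move_linear(p,.03,F,threshold=15)
st=robot.get_state();print(h,st["time"],angle(st["ee_pos"]),st["force"].round(1))
p,F=gp(-.08); robot.move_linear(p,.1,F)
robot.move_linear([p[0],p[1],.17],.2); robot.gripper_to(.094)
# batten
F=down(pb[2])
robot.move_ptp([pb[0],pb[1],.17],F)
im=robot.grab_frame("top"); cv2.imwrite("pics/m3.png",crop(im,230,150,130,60,6)); print(robot.get_state()["time"])
```

```text
True 8.0917 -0.16214894078920028 [-4.4 -0.5  3.4]
10.8167
```

View pics/m3.png

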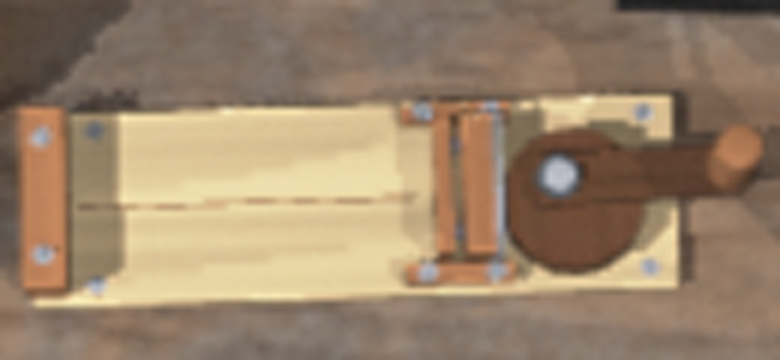

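The lever points along jig -y, grip at (740,150), fully open, and the jaw is back. Now the batten.

Run:
```python
from fit import *
print("cam",angle(back(((742.5)/6-.5+230,145.5/6-.5+150),.089)))
x,y=pb[:2]
robot.gripper_to(.075)
print(robot.move_linear([x,y,.030],.15,threshold=15),robot.get_state()["force"].round(1))
robot.gripper_to(.0); st=robot.get_state(); print("open",st["opening"],st["time"])
robot.move_linear([x,y,.16],.2)
q=tf(pj,[(0,76,0)])[0]; F=down(pj[2])
robot.move_ptp([q[0],q[1],.16],F)
robot.move_linear([q[0],q[1],.050],.15)
print("down",robot.move_linear([q[0],q[1],.040],.03,threshold=5),robot.get_state()["ee_pos"].round(4),robot.get_state()["force"].round(1))
im=robot.grab_frame("scene"); cv2.imwrite("pics/s4.png",crop(im,200,150,160,110,5)); print(robot.get_state()["time"])
```

```text
cam -0.05007211487099696
False [ 0.8  0.2 -0. ]
open 0.0001473387222451607 13.6
down False [0.5793 0.1016 0.0399] [ 0.4 -0.   0.3]
17.45
```

View pics/s4.png

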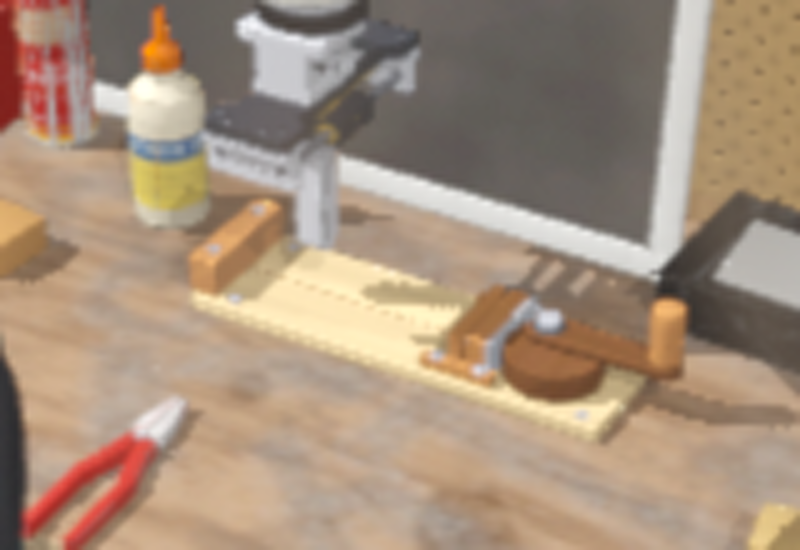

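The gripper closed on nothing and is empty over the bed. I'll look at the batten again.

Run:
```python
from fit import *
p=robot.get_state()["ee_pos"]; robot.move_linear([p[0],p[1],.16],.25)
m=np.zeros((600,800,3),np.uint8)
im=robot.grab_frame("top"); a=crop(im,370,140,90,75,4); m[:300,:360]=a
b=cv2.resize(im[:,:,::-1],None,fx=.75,fy=.75); m[300:600,:420]=b[:300]
im=robot.grab_frame("scene"); cv2.imwrite("pics/rs.png",im[:,:,::-1]); c=crop(im,330,200,100,90,4); m[:360,400:800]=c
cv2.imwrite("pics/m5.png",m)
Q=[back((u,v),.0) for u,v in((400,200),)]
print(proj(tf(pb,box(45,110,35))), proj(tf(pb,box(45,110,35)),"scene"))
```

```text
[[389.60578421 207.93824249]
 [426.23772941 200.4598402 ]
 [430.13426166 215.27637878]
 [393.29671672 222.81145396]] [[351.50682102 249.04664126]
 [387.42835269 256.90313985]
 [385.02581723 266.27426355]
 [348.24544006 257.99624876]]
```

View pics/m5.png

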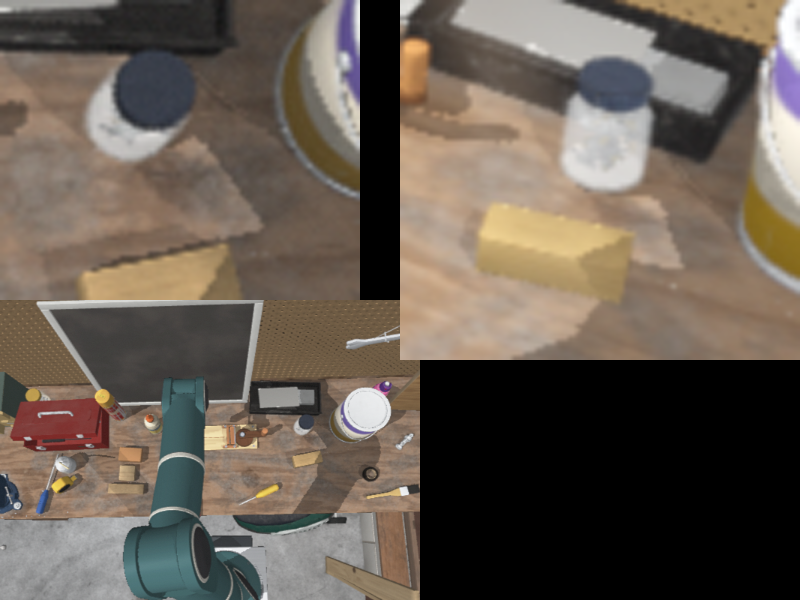

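The batten has not moved and its pose matches in both views (scene corners (352,251) and (388,257)). I'll retry and check each stage.

Run:
```python
from fit import *
x,y=pb[:2]; F=down(pb[2])
P=lambda n:(lambda s:print(n,s["time"],s["ee_pos"].round(4),round(s["opening"],4),s["force"].round(1),s["tool_rot"][:,1].round(3)))(robot.get_state())
robot.gripper_to(.075); P("o")
robot.move_ptp([x,y,.16],F); P("above")
print(robot.move_linear([x,y,.028],.15,threshold=15)); P("low")
im=robot.grab_frame("scene"); cv2.imwrite("pics/s6.png",crop(im,310,170,130,110,5))
```

```text
o 19.3917 [0.5794 0.1016 0.16  ] 0.0753 [-1.   0.8 -0.3] [ 1.     0.008 -0.   ]
above 21.025 [ 0.4823 -0.3326  0.1599] 0.075 [ 0.3 -0.4 -0. ] [0.983 0.183 0.   ]
False
low 22.0583 [ 0.482  -0.334   0.0288] 0.0746 [-0.2 -0.3 -0.1] [0.983 0.182 0.001]
```

View pics/s6.png

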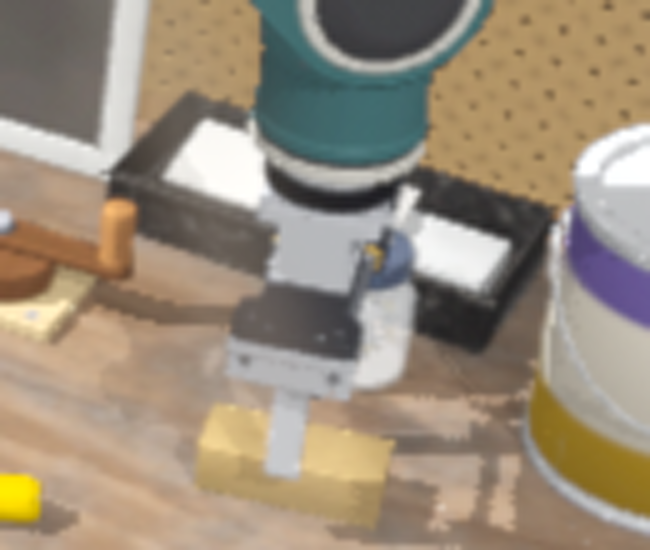

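The fingers straddle the batten, with the front finger at (285,430) in front of its near side. Closing and checking.

Run:
```python
from fit import *
P=lambda n:(lambda s:print(n,s["time"],s["ee_pos"].round(4),round(s["opening"],4),s["force"].round(1)))(robot.get_state())
robot.gripper_to(.035); P("closed"); robot.pause(.2); P("p")
x,y=pb[:2]
robot.move_linear([x,y,.05],.1); P("up")
im=robot.grab_frame("scene"); cv2.imwrite("pics/s7.png",crop(im,310,170,130,110,4))
```

```text
closed 22.8833 [ 0.4815 -0.3337  0.028 ] 0.0349 [-0.   0.   0.1]
p 23.0833 [ 0.4816 -0.3337  0.028 ] 0.0348 [-1.  -0.6  0.2]
up 23.45 [ 0.482  -0.3337  0.0505] 0.0352 [0.5 0.2 0. ]
```

View pics/s7.png

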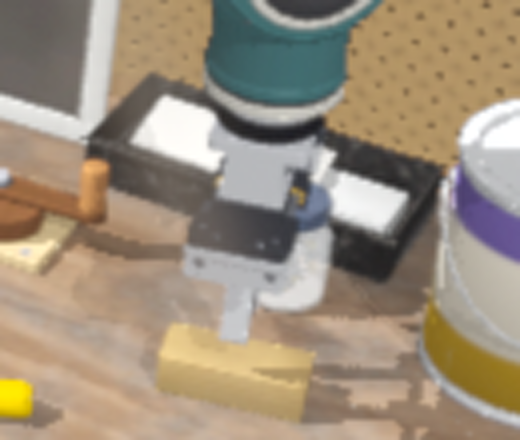

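Run:
```python
from fit import *
a=np.array([np.cos(pb[2]),np.sin(pb[2])])
def tip(c,off,z): return np.r_[np.array(c)-a*off,z]
print("s7 tip in/out", proj([tip((.482,-.3337),.0175,.0315),tip((.482,-.3337),.030,.0315)],"scene"),"obs 368.8,255.5")
print("s6 tip in/out", proj([tip((.482,-.334),.0373,.0098),tip((.482,-.334),.0498,.0098)],"scene"),"obs 366.6,265")
print("bottom corners scene",proj(tf(pb,box(45,110,0)),"scene"),"obs FL 349.2,267.7 FR 385,274.7")
print("cams",[(-cv2.Rodrigues(cam(n)[1])[0].T@cam(n)[2]).round(3) for n in("top","scene")])
# silhouettes by colour in the scene and top pictures
for f,(u,v,w,h) in(("raw0",(382,192,60,40)),("rs",(342,240,55,45))):
    im=cv2.imread(f"pics/{f}.png")[v:v+h,u:u+w]; hsv=cv2.cvtColor(im,cv2.COLOR_BGR2HSV)
    print(f); k=(hsv[...,1].astype(int)>105)&(hsv[...,0]>16)&(hsv[...,0]<30)
    n,lab,st,ct=cv2.connectedComponentsWithStats(k.astype(np.uint8)); i=1+st[1:,4].argmax(); 
    c=cv2.findContours((lab==i).astype(np.uint8),0,2)[0][0]; print(st[i],ct[i]+[u,v],(cv2.approxPolyDP(c,1.8,True).reshape(-1,2)+[u,v]).tolist())
```

```text
s7 tip in/out [[366.6774196  261.85276878]
 [365.86723433 264.46704546]] obs 368.8,255.5
s6 tip in/out [[364.73264259 271.52888811]
 [363.90652109 274.21907462]] obs 366.6,265
bottom corners scene [[350.54653097 257.70548955]
 [385.93478917 265.65139865]
 [383.52888762 275.11083158]
 [347.30749993 266.74511135]] obs FL 349.2,267.7 FR 385,274.7
cams [array([0.235, 0.016, 1.489]), array([-0.555, -0.637,  0.928])]
raw0
[10 17 13  7 28] [398.67857143 212.71428571] [[404, 209], [400, 213], [397, 210], [398, 213], [392, 215], [398, 213], [400, 215], [404, 213], [402, 211]]
rs
[ 32  18  13  16 126] [381.45238095 265.77777778] [[381, 258], [381, 261], [376, 263], [377, 266], [374, 266], [378, 268], [376, 271], [384, 273], [386, 259]]
```

The tips appear about 6.5 px too high in both pictures, roughly 26 mm. That also explains closing on nothing at z = 0.03. I'll open, feel downward to find the real height, then grip.

Run:
```python
from fit import *
P=lambda n:(lambda s:print(n,s["time"],s["ee_pos"].round(4),round(s["opening"],4),s["force"].round(1)))(robot.get_state())
x,y=pb[:2]
robot.gripper_to(.075)
robot.move_linear([x,y,.024],.1,threshold=8) and print("early")
print(robot.move_linear([x,y,-.015],.03,threshold=6)); P("touch")
z=robot.get_state()["ee_pos"][2]
robot.move_linear([x,y,z+.006],.05); P("lift"); robot.gripper_to(.035); P("closed")
```

```text
True
touch 25.75 [ 0.4815 -0.3337 -0.0111] 0.0748 [-1.2  1.4  9.1]
lift 26.0333 [ 0.4817 -0.3338 -0.0048] 0.0749 [ 0.1 -0.7 -0.9]
closed 26.6083 [ 0.4815 -0.3337 -0.0052] 0.0448 [ 0.3  0.3 -1.6]
```

The table is felt at reported z ≈ -0.010, so heights read about 29 mm low. The batten is now gripped at 44.8 mm. Next: carry it, lower by feel, and push it to the stop.

Run:
```python
from fit import *
P=lambda n:(lambda s:print(n,s["time"],s["ee_pos"].round(4),round(s["opening"],4),s["force"].round(1)))(robot.get_state())
x,y=pb[:2]; F=down(pj[2])
robot.move_linear([x,y,.13],.25); P("held")
if robot.get_state()["opening"]<.04: raise SystemExit
q=tf(pj,[(0,72,0)])[0]
robot.move_ptp([q[0],q[1],.13],F)
robot.move_linear([q[0],q[1],.014],.2,threshold=20) and print("early")
print(robot.move_linear([q[0],q[1],.002],.02,threshold=4)); P("bed")
z=robot.get_state()["ee_pos"][2]; robot.move_linear([q[0],q[1],z+.001],.03)
e=tf(pj,[(0,92,0)])[0]
print(robot.move_linear([e[0],e[1],z+.001],.03,threshold=6)); P("stop")
s=robot.get_state()["ee_pos"]; print("jig y",tf([0,0,-pj[2]],[np.r_[(s-np.r_[pj[:2],0])[:2]*1000,0]]))
```

```text
held 27.3 [ 0.4812 -0.333   0.1288] 0.0444 [ 0.1  0.5 -1.5]
True
bed 30.1083 [0.5797 0.0979 0.0064] 0.0447 [-0.5  0.7  2.9]
True
stop 30.8167 [0.5791 0.1088 0.007 ] 0.0449 [-0.6  0.1 -2.1]
jig y [[-0.00020107  0.08312247  0.        ]]
```

Run:
```python
from fit import *
P=lambda n:(lambda s:print(n,s["time"],s["ee_pos"].round(4),round(s["opening"],4),s["force"].round(1)))(robot.get_state())
robot.gripper_to(.07); s=robot.get_state()["ee_pos"]
robot.move_linear([s[0],s[1],.19],.3)
F=down(np.pi/2+ps[2]); robot.move_ptp([ps[0],ps[1],.12],F); robot.gripper_to(.094); P("above")
im=robot.grab_frame("top"); cv2.imwrite("pics/raw8.png",im[:,:,::-1])
big=cv2.resize(im[:,:,::-1],None,fx=6,fy=6,interpolation=cv2.INTER_CUBIC)
for d,c in((35,(255,0,0)),(0,(0,255,0))):
    Q=tf(pj,[(sx*22.5,80+sy*55,12+d) for sx,sy in((1,1),(1,-1),(-1,-1),(-1,1))]) 
    if d: cv2.polylines(big,[((proj(Q)+.5)*6).astype(int)],True,c,1)
m=np.zeros((600,780,3),np.uint8); m[:300]=big[960:1260,1380:2160]
m[300:,:400]=cv2.resize(big[1100:1550,700:1300],(400,300)); 
sc=robot.grab_frame("scene"); m[300:,400:]=crop(sc,195,160,95,75,4)
cv2.imwrite("pics/m8.png",m)
```

```text
above 33.9167 [0.4433 0.3764 0.12  ] 0.0939 [ 0.3 -0.5  0.4]
```

View pics/m8.png

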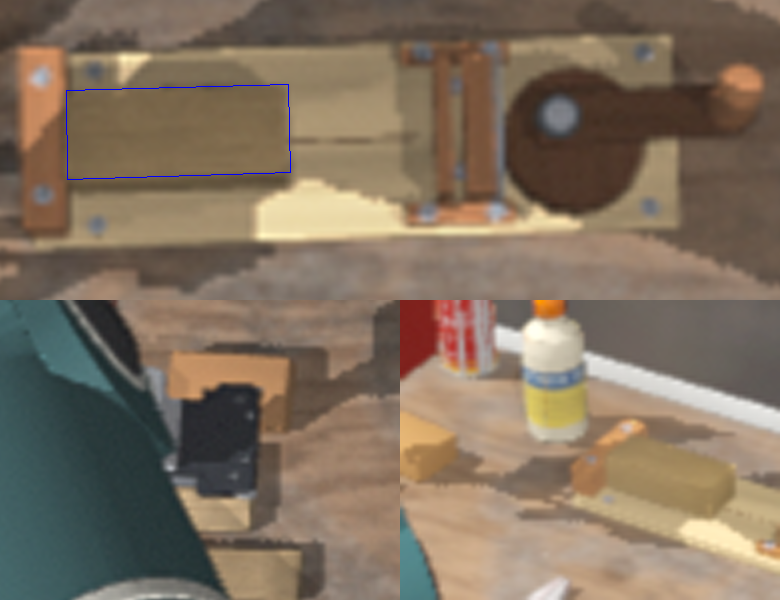

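The batten lies at the stop, its outline within about 1 px of the blue predicted box. I'll check its lateral offset numerically and grip the square.

Run:
```python
from fit import *
im=cv2.imread("pics/raw8.png").astype(int).sum(2); b=cv2.imread("pics/raw0.png").astype(int).sum(2)
print([(v,int(im[v,262:276].mean())) for v in range(170,198)])
print("exp rows",proj(tf(pj,[(22.5,60,47),(-22.5,60,47),(-22.5,60,12)])), "line",proj(tf(pj,[(0,0,12)])))
P=lambda n:(lambda s:print(n,s["time"],s["ee_pos"].round(4),round(s["opening"],4),s["force"].round(1)))(robot.get_state())
x,y=ps[:2]
robot.move_linear([x,y,.012],.2,threshold=12) and print("early")
print(robot.move_linear([x,y,-.006],.03,threshold=6)); P("low")
robot.gripper_to(.045); P("closed")
```

```text
[(170, 355), (171, 338), (172, 333), (173, 318), (174, 279), (175, 285), (176, 290), (177, 299), (178, 297), (179, 301), (180, 304), (181, 304), (182, 310), (183, 316), (184, 308), (185, 312), (186, 321), (187, 318), (188, 317), (189, 255), (190, 242), (191, 296), (192, 390), (193, 426), (194, 464), (195, 468), (196, 466), (197, 466)]
exp rows [[265.8072167  173.86341993]
 [266.11790171 188.68933437]
 [266.7068025  191.21083217]] line [[286.3916716  183.33613781]]
False
low 35.4583 [ 0.4433  0.3764 -0.006 ] 0.094 [-0.4  0.2  0.1]
closed 36.0833 [ 0.4433  0.3765 -0.0059] 0.0597 [0.2 0.2 1.5]
```

Edge rows 174 and 189 match the predicted 173.9 and 188.7, so the batten is centred. The square is gripped at 59.7 mm. Now to place it.

Run:
```python
from fit import *
P=lambda n:(lambda s:print(n,s["time"],s["ee_pos"].round(4),round(s["opening"],4),s["force"].round(1)))(robot.get_state())
x,y=ps[:2]; F=down(pj[2])
robot.move_linear([x,y,.19],.3); P("held")
if robot.get_state()["opening"]<.055: raise SystemExit
q=tf(pj,[(0,-11,0)])[0]
robot.move_ptp([q[0],q[1],.19],F)
robot.move_linear([q[0],q[1],.014],.2,threshold=20) and print("early")
print(robot.move_linear([q[0],q[1],.001],.02,threshold=4)); P("bed")
z=robot.get_state()["ee_pos"][2]; robot.move_linear([q[0],q[1],z+.001],.03)
e=tf(pj,[(0,4,0)])[0]
print(robot.move_linear([e[0],e[1],z+.001],.03,threshold=5)); P("contact")
s=robot.get_state()["ee_pos"]; print("jig",tf([0,0,-pj[2]],[np.r_[(s-np.r_[pj[:2],0])[:2]*1000,0]]))
```

```text
held 36.8833 [0.4425 0.376  0.1885] 0.0595 [-0.5 -0.1 -2.1]
True
bed 39.8333 [0.5802 0.0148 0.0056] 0.0597 [ 0.  -0.1  3. ]
True
contact 40.4583 [0.5797 0.0228 0.0063] 0.0598 [ 0.7 -3.6  1.3]
jig [[-0.00027742 -0.00286397  0.        ]]
```

Run:
```python
from fit import *
P=lambda n:(lambda s:print(n,s["time"],s["ee_pos"].round(4),round(s["opening"],4),s["force"].round(1),round(angle(s["ee_pos"]),3)))(robot.get_state())
robot.gripper_to(.078); s=robot.get_state()["ee_pos"]
robot.move_linear([s[0],s[1],.12],.25); robot.gripper_to(.044)
p,F=gp(-.04,.12); robot.move_ptp(p,F)
im=robot.grab_frame("top"); cv2.imwrite("pics/raw9.png",im[:,:,::-1])
p,F=gp(-.04,.042); print(robot.move_linear(p,.15,threshold=10)); robot.gripper_to(.033); P("straddle")
for t in np.linspace(-.04,1.56,8)[1:]:
    p,F=gp(t,.042); h=robot.move_linear(p,.09,F,threshold=35); P(f"{t:.2f} {h}")
    if h: break
else:
    p,F=gp(1.75,.042); h=robot.move_linear(p,.03,F,threshold=14); P(f"end {h}")
```

```text
False
straddle 44.1917 [ 0.5851 -0.1682  0.0423] 0.0331 [-0.  -0.4  0. ] -0.042
0.19 False 44.5667 [ 0.5658 -0.1668  0.0421] 0.0329 [-0.5  0.7  0.3] 0.187
0.42 False 44.9417 [ 0.5475 -0.1613  0.042 ] 0.0326 [-0.5 -0.1 -0.6] 0.413
0.65 False 45.3167 [ 0.5307 -0.1517  0.042 ] 0.0332 [ 0.4 -0.1 -0.3] 0.642
0.87 False 45.6917 [ 0.5164 -0.1385  0.0419] 0.0329 [-0.5  0.3  0.2] 0.871
1.10 False 46.0667 [ 0.5056 -0.1225  0.0419] 0.0331 [ 0.   0.6 -0.7] 1.099
1.33 False 46.4417 [ 0.4986 -0.1045  0.0419] 0.0332 [-0.  -1.  -0.2] 1.328
1.56 False 46.8167 [ 0.496  -0.0853  0.0419] 0.0329 [ 0.4 -0.6 -0.7] 1.556
end True 47.2583 [ 0.4967 -0.0754  0.042 ] 0.0332 [ 0.9 -4.6  0.5] 1.673
```

It reached the end stop: TCP angle 1.673 rad less about 0.06 rad of play is roughly 1.6. I'll back off and take a last look.

Run:
```python
from fit import *
p,F=gp(1.62,.042); robot.move_linear(p,.1,F); robot.move_linear([p[0],p[1],.15],.25)
robot.move_ptp([.45,-.35,.2],down(-.6))
im=robot.grab_frame("top"); sc=robot.grab_frame("scene"); cv2.imwrite("pics/raw10.png",im[:,:,::-1])
m=np.zeros((600,780,3),np.uint8); m[:300]=crop(im,230,160,130,50,6)
m[300:,:480]=crop(sc,230,185,120,75,4); m[300:540,480:]=crop(im,130,185,75,60,4)
cv2.imwrite("pics/m10.png",m); s=robot.get_state(); print(s["time"],s["force"].round(1))
```

```text
49.4333 [0.  0.3 0.8]
```

View pics/m10.png

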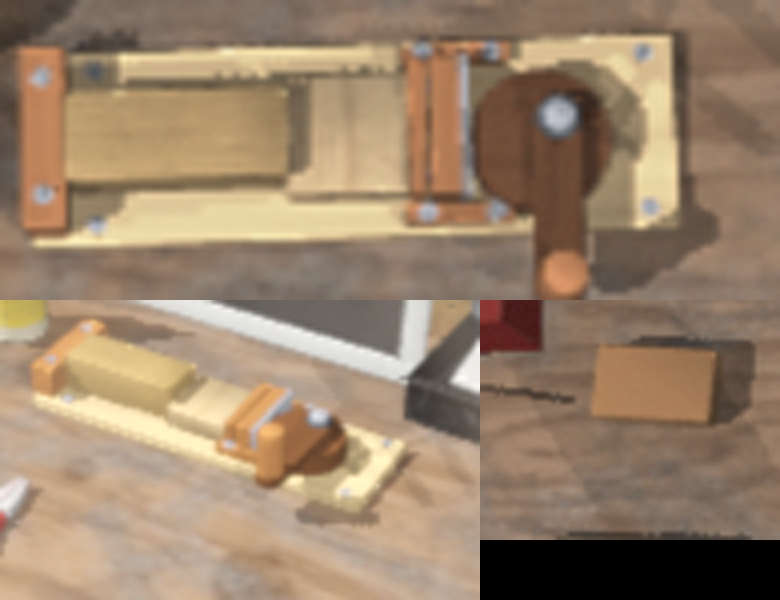

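Run:
```python
from fit import *
print("cam",angle(back(J((565,272)),.089)))
a,b=[cv2.imread(f"pics/raw{k}.png")[190:265,135:200].astype(int) for k in(0,10)]
print("strip/sander shift px",cv2.phaseCorrelate(*[np.float32(i[5:25].sum(2)) for i in(a,b)])[0])
robot.sign_off(); print(robot.get_state()["time"])
```

```text
cam 1.6248795049691624
strip/sander shift px (-0.04565289309600473, 0.06324401637247057)
the job is handed in; nothing more can be done
the job is handed in; nothing more can be done
```

The job is done and handed in at about 49.4 s on the robot's clock. I swung the cam fully open and laid the batten against the fixed stop. The square block went next to it at the jaw, both released, and then I turned the cam home to its end stop.

**Last checks**
- **Final picture:** it shows the batten tight against the stop, the square between the batten and the jaw plate, and both lying on the bed's middle line.
- **Batten:** its edges in the image were within about 0.3 px of where they should be, measured before clamping.
- **Cam:** it measured about 1.62 rad in the image. That is slightly past its 1.6 end stop, so within measuring error it is fully home.
- **Sander:** it did not move (under 0.1 px).
- **Not measured:** the strip was outside the last crop. I never measured the jar or the glue bottle again after the work.

**What went wrong or disagreed**
- **First grasp:** the first try at the batten closed on air, because the reported tool height was about 29 mm lower than the real one. I found this in the pictures and by touching the bench, then allowed for it. Nothing was disturbed.
- **Contact points:** the batten and the square touched about 3 mm and 2 mm further along the jig than my estimates. I placed both by feel, so this did not matter.

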